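Sweep loose tube stoppers into the catch tray

ROBOT

A 6-joint arm with a two-finger parallel gripper is mounted at the origin on the work surface. World frame = base frame: x ahead of the robot, y to its left, z up, the work surface at z = 0. Lengths are in m, angles in rad, forces in N, time in s.
With the tool pointing down it reaches from about 0.225 to 0.875 m from the base axis. Payload 3.4 kg.
Tool frame: the origin (TCP) lies on the centre line of the jaws, within the pads' length; the fingertips stand 17 mm ahead of it and the grasp point (between the pads) lies 2 mm behind it (nose_length is the distance from the TCP to the fingertips, in m); z points along the fingers, y is the line along which they close (so a half turn about z gives the same grasp; the last joint's range is limited). The gripper opens to 85 mm and grips with 20 to 120 N. Pads are 22 mm wide; open, the fingers measure 114 mm over their backs; the gripper's body (76 mm by 85 mm) begins 54 mm behind the grasp point. The pads swing forward as they close: fully open they stand 13 mm farther back than shut.
Start: joints at [-1.283, 0.276, 1.505, -0, 1.361, -0.121], TCP at [0.229, -0.528, 0.248] pointing down, gripper open.
Joint ranges: [-2.89, 2.89], [-0.75, 2.08], [0.22, 2.7], [-1.18, 4.32], [0.11, 2.71], [-2.7, 2.7]. Speed limits (rad/s): [2.57, 2.57, 3.14, 3.14, 3.14, 3.14].

INTERFACE

Orientations are given as a unit quaternion [w, x, y, z].
In Python, from rig import get_state, get_image, sign_off, find_in, place_of, nose_length gives the robot as it stands.
- The arm moves only by the tool apply_moves, never from a script. Its argument "deltas" is one flat list of numbers, 5 for each row, row after row: the finger opening in mm, from 0 to 85.4, then the shift along the tool's x, y, z in mm, then the turn about the tool's z in degrees. A call has 1 to 12 rows; each row is the pose to reach, as a shift and turn from the pose commanded when the call began, along the tool's axes at that moment; what a row does not reach only later rows make up. A row lasts 1/12 s, in which the tool goes at most 41.7 mm and 7.16 degrees, less where a joint would pass 70% of its speed; a pose out of reach is approached as far as the arm can. A call with a gripper value outside its range is refused whole. The fingers move at their own pace and stop on an object; "squeeze" is the grip in N (left out, the last holds). Time passes only in rows, so rows that repeat a pose let the fingers close. It gives the time, the measured TCP pose, the force, the opening and the grip force at its end, in the units of the state.
- get_state(): the state, without advancing time (a new reading comes with each control period).
- get_image(name): name is "side" or "top"; returns a dict with "frame" (480x640x3 uint8, red, green, blue), "K" (3x3 intrinsics, pixels), "position" and "orientation" of the camera in the world. Camera axes: x right, y down, z forward; pixel columns grow to the right and rows downward; lengths in m; the calibration is good to about 2 mm. A picture is of the moment at which its call begins. There is no depth.
- sign_off(): hands the job in; it is judged then, once.
Trained networks look in a picture, given as the dict that the camera call returned (one of the last four; its "shot" number tells which), for a name from the list of things; names that differ only in an ending like _2 or _b are one class to them, and where a whole thing is asked for, a point or a joint stands for the part that bears it (a point fixed in the world has none). Each returns a list of dicts, best first, with "score" (0 to 1); they miss things now and then, are a little off and sometimes report something else, mostly with a low value. They report only what shows in the picture. A call takes as long as a camera call.
- find_in(query, picture): "point" ([column, row] in pixels, amid what is visible of it).
- place_of(query, picture): "point" ([column, row] in pixels: a listed point, or the origin of a listed thing).
The state is a dict: "clock": time; "qpos": joint angles; "qd": joint speeds; "effort": joint torques, N m; "position": TCP position; "ee_rot": TCP orientation; "contact_force": force on the tool from outside, world axes, zero at the start; "moment": the same for the moment, N m; "width": finger opening in m; "gripper_force": force on a finger pad.
Only numpy, scipy, OpenCV 4.12 (cv2) and the standard library are available. Lean on these libraries where they do the work, as an engineer would, in place of code of your own. Each camera call takes 0.05 s, during which the arm holds its last target. There are 200 camera calls.

TASK

Three loose grey rubber tube stoppers lie scattered on the white lab bench. With the closed fingertips, sweep all three along the bench top and through the open side of the red three-sided catch tray, until each lies wholly inside it; slide them only, never pinch, press down on or lift them. Leave the amber vial standing among them, the red tube rack and the amber jar where they are.

Things in the scene. Friction and masses are not known exactly. Their poses are not given: they have to be found in the camera images.
- stopper_a: dark grey rubber tube stopper, a short cylinder 22 mm in diameter and 14 mm high, about 15 g, standing flat on the bench (the three are alike). Origin at its centre, 7 mm above the bench; z up
- stopper_b: dark grey rubber tube stopper, a short cylinder 22 mm in diameter and 14 mm high, about 15 g, standing flat on the bench (the three are alike). Origin at its centre, 7 mm above the bench; z up
- stopper_c: dark grey rubber tube stopper, a short cylinder 22 mm in diameter and 14 mm high, about 15 g, standing flat on the bench (the three are alike). Origin at its centre, 7 mm above the bench; z up
- tray: red catch tray fixed to the bench: three upright walls 25 mm high and 6 mm thick round a rectangular floor, 220 mm (along x) by 130 mm (along y), pink and flush with the bench top (no lip or step). Its open side is the whole 220 mm side at +y, so the mouth line is at y = +65 mm; the closed sides are at x = -110 mm, x = +110 mm and y = -65 mm (inner faces). Origin at the centre of the floor, at bench height; z up
- vial: small closed amber glass sample vial with a blue cap standing among the stoppers, 24 mm in diameter and 45 mm high, about 40 g, loose; leave it alone. Origin at the centre of its underside, z up
- rack: red tube rack with five stoppered tubes, standing loose on the robot's left, beyond the stoppers, 90 mm (x) by 200 mm (y), rack 60 mm high and 92 mm to the tops of the tubes, 0.6 kg; leave it alone. Origin at the centre of its underside, z up
- jar: closed squat amber reagent jar with a white cap, 60 mm in diameter and 65 mm high, 0.2 kg, standing loose at the far side of the bench; leave it alone. Origin at the centre of its underside, z up

How it is judged:
By the outcome, as a careful person would: the job done as asked, in the order asked, and still so for the second after the job is handed in, with the robot touching nothing.
It also fails if it takes over 64 s, if anything falls off the work surface, if the arm or the gripper's body presses on something with over 40 N, if the wrist force passes 120 N, or if a joint passes its speed limit or range.

## Working session

There is one attempt and no reset: what is moved stays moved. The work goes in short steps, Python scripts to look and compute and a tool call to move; the robot and the scene stay as the last step left them, time stands still between calls to the robot, and variables do not carry over. Pictures are saved under pics/ and viewed, at most 10 in all, crops included, and the job is handed in when it is done.

Besides the shell and the picture viewer there is one more tool, called after ">>>" as a command line: name --argument value ..., lists and objects as JSON in quotes. apply_moves: Moves the arm, as the interface text tells. Its arguments: {"type":"object","properties":{"deltas":{"type":"array"},"squeeze":{"type":"number"}},"required":["deltas"]}

```bash
mkdir -p pics; cat > h.py <<'E'
import numpy as np, cv2
from scipy.spatial.transform import Rotation as R
from rig import *
def rot(q): return R.from_quat([q[1],q[2],q[3],q[0]]).as_matrix()
def toW(im,p,z):
    d=rot(im["orientation"])@np.linalg.inv(im["K"])@np.array([p[0],p[1],1.])
    o=np.array(im["position"]); return o+d*(z-o[2])/d[2]
def toP(im,X):
    c=im["K"]@(rot(im["orientation"]).T@(np.array(X)-im["position"])); return c[:2]/c[2]
E
python3 - <<'E'
from h import *
s=get_state(); print(s["clock"],s["position"],s["ee_rot"],s["contact_force"],nose_length)
print(rot(s["ee_rot"]).round(3))
for n in("top","side"):
    im=get_image(n); cv2.imwrite(f"pics/{n}0.png",im["frame"][:,:,::-1]); print(n,im["position"])
    for q,z in(("stopper_a",.007),("tray",0),("vial",0),("rack",0),("jar",0)):
        for r in place_of(q,im)[:5]: print(q,round(r["score"],2),np.round(r["point"]),toW(im,r["point"],z).round(4)[:2])
E
```

```text
0.0 [ 0.22840962 -0.52714632  0.24744131] [-9.04023751e-04  9.79183557e-01  2.02974723e-01 -7.45805689e-05] [ 0.08409698  0.26465898 -0.53210181] 0.017
[[ 0.918  0.397 -0.001]
 [ 0.397 -0.918  0.002]
 [ 0.    -0.002 -1.   ]]
top [0.49071406 0.0771692  0.98929142]
stopper_a 0.52 [307. 287.] [0.518  0.1324]
stopper_a 0.48 [340. 322.] [0.4441 0.0645]
stopper_a 0.39 [335. 213.] [0.6772 0.0687]
tray 0.65 [480. 272.] [ 0.5405 -0.2393]
vial 0.43 [323. 250.] [0.5986 0.0968]
rack 0.95 [181. 289.] [0.5235 0.4047]
jar 0.9 [412. 166.] [ 0.7791 -0.1066]
side [0.43833176 0.81449493 0.72951069]
stopper_a 0.68 [290. 240.] [0.684  0.0731]
stopper_a 0.57 [373. 278.] [0.5129 0.1255]
stopper_a 0.51 [420. 262.] [0.4364 0.0605]
tray 0.68 [393. 162.] [ 0.5385 -0.2492]
tray 0.4 [421. 264.] [0.4348 0.0606]
vial 0.75 [330. 259.] [0.5987 0.093 ]
rack 0.94 [324. 415.] [0.5285 0.4046]
jar 0.76 [272. 181.] [ 0.7806 -0.1053]
```

View pics/top0.png

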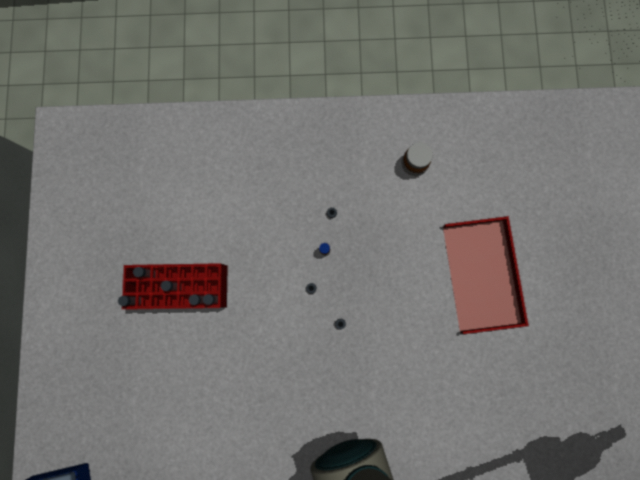

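View pics/side0.png

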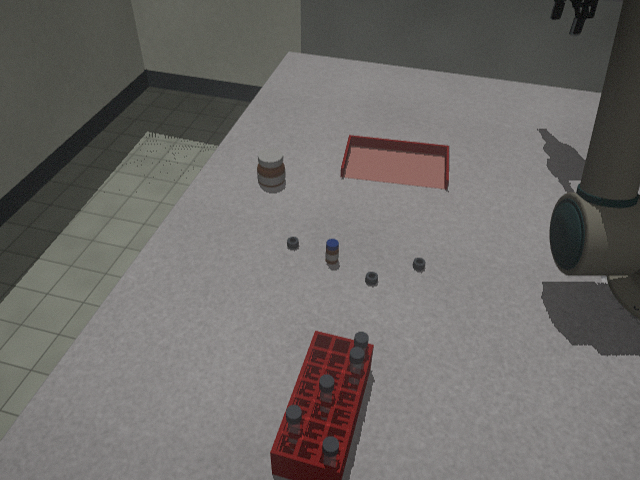

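Both pictures agree. In the top view the stoppers are near (332,213), (311,289) and (340,324), the vial is at (324,249), and the tray mouth runs from (445,228) to (460,333). Next I'll refine the tray pose and the stopper positions.

```bash
cat >> h.py <<'E'
def tray():
    im=get_image("top"); f=im["frame"].astype(int)
    m=((f[:,:,0]>140)&(f[:,:,0]-f[:,:,1]>40)&(f[:,:,1]>60)).astype(np.uint8)
    c=max(cv2.findContours(m,0,1)[0],key=cv2.contourArea)[:,0]
    w=np.array([toW(im,p,0)[:2] for p in c],np.float32)
    return cv2.minAreaRect(w),cv2.boxPoints(cv2.minAreaRect(w))
def refine(im,p,z=.007):
    # centroid of dark blob near p
    f=im["frame"].astype(int).max(2); c,r=map(int,np.round(p)); k=11
    w=f[r-k:r+k+1,c-k:c+k+1]; m=w<75
    n,l,st,ce=cv2.connectedComponentsWithStats(m.astype(np.uint8))
    if n<2: return None
    i=1+np.argmax(st[1:,4]); return toW(im,ce[i]+[c-k,r-k],z)[:2],st[i,4]
def stoppers():
    for n in("top","side"):
        im=get_image(n)
        for r in place_of("stopper_a",im)[:5]:
            print(n,round(r["score"],2),np.round(r["point"]),toW(im,r["point"],.007).round(4)[:2],refine(im,r["point"]))
E
python3 - <<'E'
from h import *
print(tray()); stoppers(); im=get_image("top")
cv2.imwrite("pics/t1.png",cv2.resize(im["frame"][190:350,280:540,::-1],None,fx=3,fy=3,interpolation=cv2.INTER_CUBIC))
E
```

```text
(((0.5329241156578064, -0.2365168184041977), (0.2125844955444336, 0.11809666454792023), 5.412637710571289), array([[ 0.42153588, -0.1877581 ],
       [ 0.43267575, -0.3053282 ],
       [ 0.6443124 , -0.28527552],
       [ 0.6331725 , -0.16770545]], dtype=float32))
top 0.58 [309. 290.] [0.5126 0.1292] (array([0.51533941, 0.12512878]), np.int32(81))
top 0.55 [340. 324.] [0.439  0.0658] (array([0.44005731, 0.06634721]), np.int32(89))
top 0.49 [334. 214.] [0.6755 0.0707] (array([0.67747581, 0.07656891]), np.int32(86))
side 0.69 [292. 241.] [0.6799 0.0734] (array([0.6764587 , 0.08045853]), np.int32(115))
side 0.48 [371. 279.] [0.5154 0.1282] (array([0.51535337, 0.12867332]), np.int32(138))
side 0.43 [421. 265.] [0.4337 0.068 ] (array([0.43865734, 0.06948876]), np.int32(128))
```

View pics/t1.png

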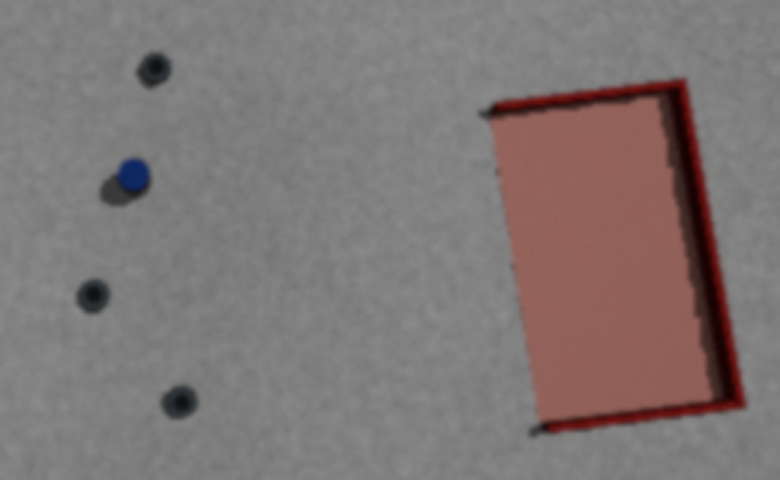

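```bash
cat >> h.py <<'E'
def go(x,y,z,yaw=None):
    s=get_state(); M=rot(s["ee_rot"]); d=M.T@(np.array([x,y,z])-s["position"])*1000
    y0=np.degrees(np.arctan2(M[1,0],M[0,0])); t=0 if yaw is None else -((yaw-y0+180)%360-180)
    print("t",round(s["clock"],2),"pos",np.round(s["position"],4),"yaw",round(y0,1),"delta",d.round(1),"turn",round(t,1),"F",np.round(s["contact_force"],1),"q",np.round(s["qpos"],2))
E
python3 -c "
from h import *
go(.692,.120,.2,71.8)"
```

```text
t 0.9 pos [ 0.2286 -0.5277  0.2484] yaw 23.4 delta [ 682.7 -410.1   48.3] turn -48.4 F [-0.3  0.1 -0.6] q [-1.28  0.28  1.5   0.    1.36 -0.12]
```

>>> apply_moves --deltas '[0, 683, -410, 48, -48, 0, 683, -410, 48, -48, 0, 683, -410, 48, -48, 0, 683, -410, 48, -48, 0, 683, -410, 48, -48, 0, 683, -410, 48, -48, 0, 683, -410, 48, -48, 0, 683, -410, 48, -48, 0, 683, -410, 48, -48, 0, 683, -410, 48, -48, 0, 683, -410, 48, -48, 0, 683, -410, 48, -48]' --squeeze 20

```text
clock: 1.9
position: [0.52, -0.12, 0.2184]
ee_rot: [0.0, 0.812, 0.584, 0.0]
contact_force: [-0.0, -1.5, 0.6]
width: 0.0001
gripper_force: 0.0
```

```bash
python3 -c "
from h import *
go(.692,.120,.1,71.8)"
```

```text
t 1.9 pos [ 0.52   -0.12    0.2184] yaw 71.4 delta [282.3  86.5 118.4] turn -0.4 F [-0.  -1.5  0.6] q [-0.36  0.23  1.64 -0.    1.27 -0.03]
```

>>> apply_moves --deltas '[0, 282, 86, 80, 0, 0, 282, 86, 80, 0, 0, 282, 86, 80, 0, 0, 282, 86, 80, 0, 0, 282, 86, 80, 0, 0, 282, 86, 80, 0, 0, 282, 86, 80, 0, 0, 282, 86, 80, 0, 0, 282, 86, 80, 0, 0, 282, 86, 80, 0]'

```text
clock: 2.73
position: [0.6901, 0.1183, 0.1374]
ee_rot: [-0.0, 0.811, 0.584, -0.001]
contact_force: [0.1, -0.2, 1.4]
width: 0.0002
gripper_force: 0.0
```

```bash
python3 -c "
from h import *
im=get_image('side'); cv2.imwrite('pics/s2.png',im['frame'][:,:,::-1])
go(.692,.120,.022,71.8)"
```

```text
t 2.78 pos [0.6898 0.1173 0.1381] yaw 71.4 delta [  3.4   1.3 116.1] turn -0.4 F [-0.4  0.2  0.5] q [ 0.07  0.53  1.37 -0.    1.24  0.39]
```

View pics/s2.png

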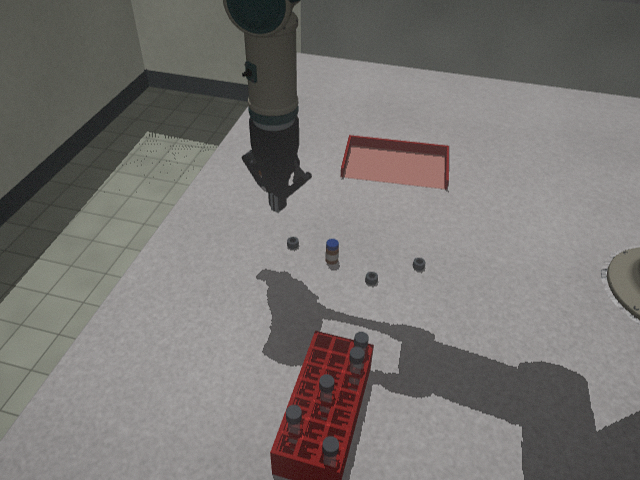

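The closed gripper hangs at about (277,205), behind stopper A at (292,242), and everything else is unmoved.

>>> apply_moves --deltas '[0, 3, 1, 35, 0, 0, 3, 1, 70, 0, 0, 3, 1, 95, 0, 0, 3, 1, 105, 0, 0, 3, 1, 110, 0, 0, 3, 1, 114, 0, 0, 3, 1, 114, 0, 0, 3, 1, 114, 0]'

```text
clock: 3.45
position: [0.6936, 0.1203, 0.0262]
ee_rot: [0.001, 0.812, 0.584, 0.001]
contact_force: [1.0, -0.0, 0.3]
width: 0.0
gripper_force: 0.0
```

```bash
python3 -c "
from h import *
stoppers()
go(.584,-.210,.023)"
```

```text
top 0.48 [334. 216.] [0.6708 0.0702] (array([0.66770306, 0.06657377]), np.int32(197))
side 0.66 [371. 279.] [0.5148 0.1288] (array([0.51484852, 0.13444522]), np.int32(70))
side 0.56 [291. 241.] [0.6812 0.0743] (array([0.68511365, 0.07135728]), np.int32(381))
side 0.46 [420. 263.] [0.4365 0.0637] (array([0.43906859, 0.0752322 ]), np.int32(61))
t 3.65 pos [0.6931 0.1206 0.0255] yaw 71.4 delta [-348.2    1.9    2.3] turn 0 F [0.2 0.3 0.1] q [ 0.07  0.63  1.49 -0.    1.02  0.4 ]
```

>>> apply_moves --deltas '[0, -8, 0, 2, 0, 0, -16, 0, 2, 0, 0, -24, 0, 2, 0, 0, -32, 0, 2, 0, 0, -42, 0, 2, 0, 0, -54, 0, 2, 0, 0, -68, 0, 2, 0, 0, -82, 0, 2, 0, 0, -94, 0, 2, 0, 0, -104, 0, 2, 0, 0, -110, 0, 2, 0, 0, -112, 0, 2, 0]'

```text
clock: 4.65
position: [0.6563, 0.013, 0.0223]
ee_rot: [0.0, 0.812, 0.583, -0.0]
contact_force: [0.2, 0.6, 0.6]
width: 0.0001
gripper_force: 0.0
```

```bash
python3 -c "
from h import *
stoppers()
im=get_image('top'); cv2.imwrite('pics/t3.png',cv2.resize(im['frame'][190:350,280:540,::-1],None,fx=3,fy=3,interpolation=cv2.INTER_CUBIC))
go(.584,-.210,.023)"
```

```text
top 0.5 [310. 290.] [0.5126 0.127 ] (array([0.51527109, 0.12502936]), np.int32(68))
side 0.71 [415. 263.] [0.4455 0.0661] (array([0.43888213, 0.07009386]), np.int32(106))
side 0.69 [372. 276.] [0.5153 0.1206] (array([0.51508664, 0.12977345]), np.int32(113))
side 0.43 [318. 219.] [ 0.6499 -0.0031] (array([ 0.65553406, -0.00948725]), np.int32(327))
t 4.9 pos [0.657  0.0149 0.0222] yaw 71.5 delta [-236.5    2.4   -0.8] turn 0 F [ 0.2 -0.6 -0.7] q [-0.08  0.58  1.61  0.    0.95  0.24]
```

View pics/t3.png

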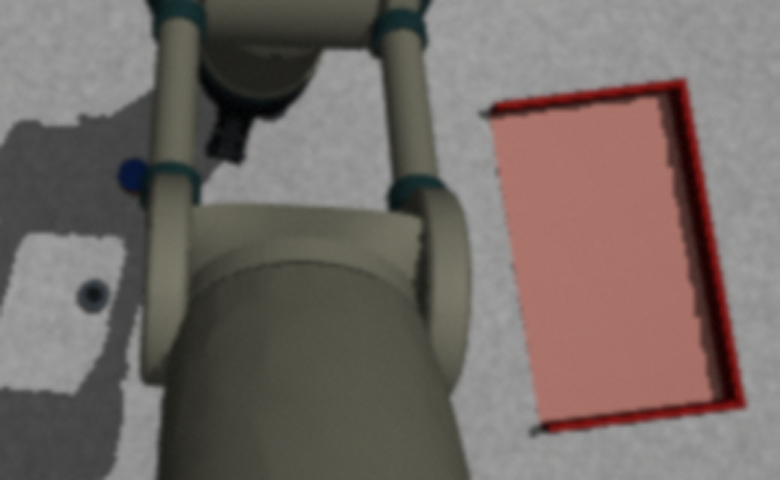

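The arm hides A in the top view, but the side network puts it at (0.650, -0.003), right in front of the fingertips. The vial and B, at crop (133,175) and (93,296), haven't moved.

>>> apply_moves --deltas '[0, -5, 0, 0, 0, 0, -12, 0, 0, 0, 0, -22, 0, 0, 0, 0, -34, 0, 0, 0, 0, -46, 0, 0, 0, 0, -58, 0, 0, 0, 0, -70, 0, 0, 0, 0, -82, 0, 0, 0, 0, -93, 0, 0, 0, 0, -102, 0, 0, 0, 0, -108, 0, 0, 0, 0, -110, 0, 0, 0]'

```text
clock: 5.9
position: [0.6213, -0.0911, 0.0222]
ee_rot: [0.0, 0.812, 0.583, -0.0]
contact_force: [0.9, -0.5, -0.2]
width: -0.0001
gripper_force: 0.0
```

```bash
python3 -c "
from h import *
im=get_image('side')
cv2.imwrite('pics/s4.png',cv2.resize(im['frame'][120:300,240:480,::-1],None,fx=3,fy=3,interpolation=cv2.INTER_CUBIC))
for r in place_of('stopper_a',im)[:5]: print(r['score'],r['point'],toW(im,r['point'],.007))
go(.584,-.210,.023)"
```

```text
0.61 [419.3, 262.2] [0.43826185 0.06290327 0.007     ]
0.61 [371.5, 278.9] [0.51444299 0.12870631 0.007     ]
0.56 [347.2, 188.7] [ 0.61518801 -0.11491985  0.007     ]
t 6.0 pos [ 0.6216 -0.0902  0.0222] yaw 71.4 delta [-125.6    2.6   -0.8] turn 0 F [ 0.5 -0.5 -0.1] q [-0.25  0.55  1.68  0.    0.91  0.07]
```

View pics/s4.png

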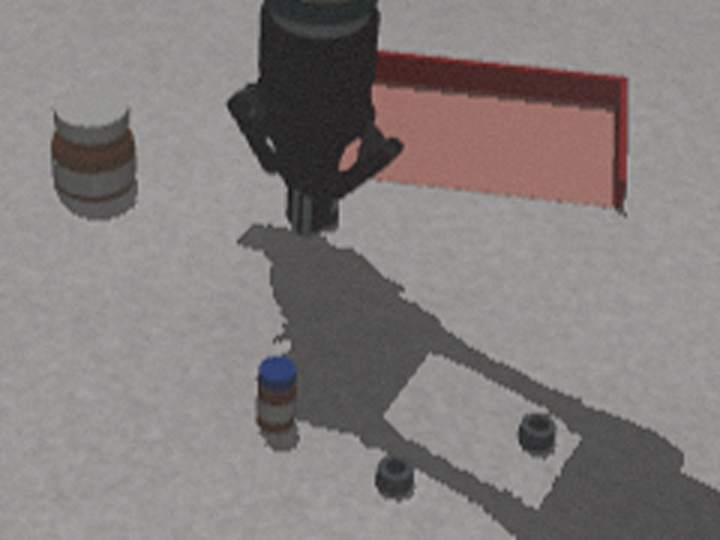

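A sits just ahead of the fingertips, near crop (320,215), and is in line for the tray mouth. I'll keep pushing.

>>> apply_moves --deltas '[0, -5, 0, 0, 0, 0, -14, 0, 0, 0, 0, -26, 0, 0, 0, 0, -39, 0, 0, 0, 0, -52, 0, 0, 0, 0, -66, 0, 0, 0, 0, -80, 0, 0, 0, 0, -94, 0, 0, 0, 0, -107, 0, 0, 0, 0, -117, 0, 0, 0, 0, -123, 0, 0, 0, 0, -126, 0, 0, 0]'

```text
clock: 7.0
position: [0.5812, -0.2105, 0.0222]
ee_rot: [0.0, 0.812, 0.583, 0.0]
contact_force: [-0.1, 0.2, -0.4]
width: 0.0
gripper_force: 0.1
```

>>> apply_moves --deltas '[0, 5, 0, 0, 0, 0, 20, 0, 0, 0, 0, 40, 0, -20, 0, 0, 75, 0, -55, 0, 0, 110, 0, -90, 0, 0, 110, 0, -90, 0, 0, 110, 0, -90, 0]'

```text
clock: 7.58
position: [0.6198, -0.1006, 0.116]
ee_rot: [0.002, 0.811, 0.586, 0.003]
contact_force: [0.9, -0.2, 0.3]
width: 0.0001
gripper_force: 0.0
```

```bash
python3 -c "
from h import *
stoppers()
go(.513,.172,.11,92.8)"
```

```text
top 0.63 [477. 256.] [ 0.5727 -0.2336] (array([ 0.57457987, -0.23065306]), np.int32(83))
top 0.63 [341. 322.] [0.4443 0.0618] (array([0.43945727, 0.06650191]), np.int32(71))
top 0.5 [309. 290.] [0.5131 0.1291] (array([0.51034286, 0.11612946]), np.int32(169))
side 0.73 [419. 265.] [0.4376 0.0702] (array([0.4389975 , 0.06993456]), np.int32(115))
side 0.57 [371. 275.] [0.5167 0.1192] (array([0.51512713, 0.12943239]), np.int32(120))
t 7.78 pos [ 0.6152 -0.1047  0.1106] yaw 71.4 delta [ 229.8 -184.9    1.1] turn -21.4 F [ 0.2 -0.  -0.3] q [-0.28  0.45  1.59 -0.    1.1   0.04]
```

>>> apply_moves --deltas '[0, 230, -185, 0, -21, 0, 230, -185, 0, -21, 0, 230, -185, 0, -21, 0, 230, -185, 0, -21, 0, 230, -185, 0, -21, 0, 230, -185, 0, -21, 0, 230, -185, 0, -21, 0, 230, -185, 0, -21, 0, 230, -185, 0, -21, 0, 230, -185, 0, -21, 0, 230, -185, 0, -21, 0, 230, -185, 0, -21]'

```text
clock: 8.78
position: [0.5151, 0.1702, 0.1117]
ee_rot: [0.0, 0.693, 0.721, -0.0]
contact_force: [-0.0, -0.1, -0.8]
width: -0.0001
gripper_force: 0.0
```

```bash
python3 -c "
from h import *
get_image('side');go(.513,.172,.0225,92.8)"
```

```text
t 8.83 pos [0.5151 0.1703 0.1118] yaw 92.3 delta [ 1.8 -2.  89.3] turn -0.5 F [-0.2 -0.7  1.2] q [ 0.19  0.34  1.78 -0.    1.02  0.15]
```

>>> apply_moves --deltas '[0, 2, -2, 35, -0.5, 0, 2, -2, 65, -0.5, 0, 2, -2, 80, -0.5, 0, 2, -2, 86, -0.5, 0, 2, -2, 89, -0.5, 0, 2, -2, 89, -0.5, 0, 2, -2, 89, -0.5]'

```text
clock: 9.42
position: [0.5136, 0.1737, 0.0241]
ee_rot: [0.001, 0.689, 0.725, 0.001]
contact_force: [-0.4, -0.2, -0.9]
width: 0.0001
gripper_force: 0.0
```

```bash
python3 -c "
from h import *
stoppers();go(.532,-.216,.0225)"
```

```text
top 0.61 [338. 324.] [0.4395 0.0689] (array([0.44011985, 0.0661415 ]), np.int32(80))
top 0.44 [475. 257.] [ 0.572  -0.2293] (array([ 0.5747275 , -0.23060092]), np.int32(89))
top 0.38 [308. 288.] [0.5157 0.1312] (array([0.51526474, 0.13465609]), np.int32(284))
side 0.53 [420. 263.] [0.437  0.0642] (array([0.43911161, 0.07549419]), np.int32(65))
t 9.62 pos [0.5131 0.174  0.0242] yaw 92.9 delta [-390.4   -1.1    1.6] turn 0 F [-0.3  0.7 -0.5] q [ 0.2   0.45  1.88 -0.    0.81  0.15]
```

>>> apply_moves --deltas '[0, -8, 0, 1, 0, 0, -16, 0, 1, 0, 0, -24, 0, 1, 0, 0, -32, 0, 1, 0, 0, -42, 0, 1, 0, 0, -54, 0, 1, 0, 0, -68, 0, 1, 0, 0, -82, 0, 1, 0, 0, -96, 0, 1, 0, 0, -108, 0, 1, 0, 0, -116, 0, 1, 0, 0, -120, 0, 1, 0]'

```text
clock: 10.62
position: [0.5186, 0.0525, 0.0222]
ee_rot: [0.0, 0.689, 0.724, -0.0]
contact_force: [-0.2, 0.3, 0.3]
width: 0.0001
gripper_force: 0.0
```

```bash
python3 -c "
from h import *
stoppers();go(.532,-.216,.0225)"
```

```text
top 0.39 [339. 323.] [0.4421 0.0673] (array([0.45143665, 0.06874524]), np.int32(243))
side 0.41 [419. 263.] [0.4387 0.0652] (array([0.43943598, 0.06947911]), np.int32(119))
t 10.82 pos [0.5185 0.0541 0.0222] yaw 92.9 delta [-2.705e+02 -2.000e-01 -4.000e-01] turn 0 F [ 0.3  0.2 -0.9] q [-0.03  0.43  1.93  0.    0.79 -0.08]
```

>>> apply_moves --deltas '[0, -5, 0, 0, 0, 0, -12, 0, 0, 0, 0, -22, 0, 0, 0, 0, -34, 0, 0, 0, 0, -46, 0, 0, 0, 0, -58, 0, 0, 0, 0, -70, 0, 0, 0, 0, -82, 0, 0, 0, 0, -94, 0, 0, 0, 0, -105, 0, 0, 0, 0, -113, 0, 0, 0, 0, -117, 0, 0, 0]'

```text
clock: 11.82
position: [0.5247, -0.0643, 0.0222]
ee_rot: [0.0, 0.689, 0.724, 0.0]
contact_force: [0.3, 0.5, -0.2]
width: 0.0001
gripper_force: 0.0
```

```bash
python3 -c "
from h import *
stoppers();go(.532,-.216,.0225)
im=get_image('side')
print([toP(im,[.5235+.002,-.085,.007]),toP(im,[.5185,.033,.007])])
cv2.imwrite('pics/s5.png',cv2.resize(im['frame'][120:300,240:480,::-1],None,fx=3,fy=3,interpolation=cv2.INTER_CUBIC))"
```

```text
top 0.68 [338. 322.] [0.4424 0.069 ] (array([0.44955459, 0.06736706]), np.int32(388))
side 0.5 [420. 263.] [0.437  0.0639] (array([0.43925519, 0.06719734]), np.int32(151))
t 12.02 pos [ 0.5243 -0.0627  0.0222] yaw 92.9 delta [-1.535e+02 -1.000e-01 -4.000e-01] turn 0 F [ 0.6  0.1 -0.5] q [-0.25  0.44  1.91  0.    0.79 -0.3 ]
[array([386.48066247, 204.79949736]), array([379.21269958, 243.13515423])]
```

View pics/s5.png

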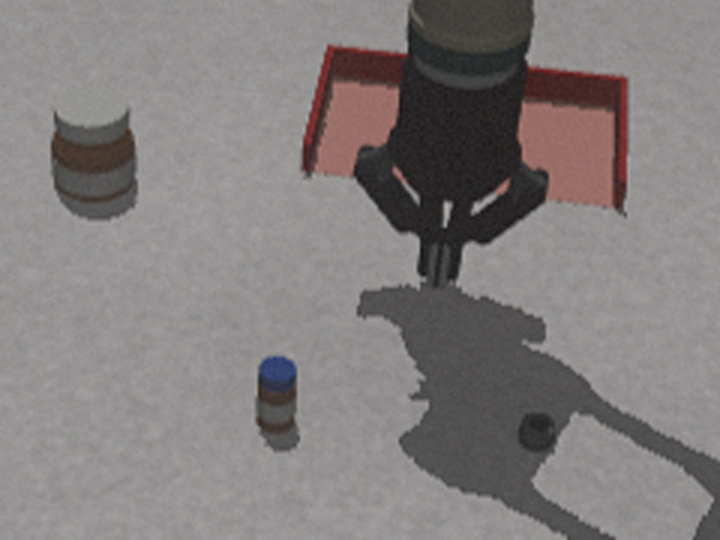

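B is hidden right behind the fingertips, at predicted crop (439,254). It shows nowhere else, so it is still being pushed. The vial and jar haven't moved.

>>> apply_moves --deltas '[0, -6, 0, 0, 0, 0, -18, 0, 0, 0, 0, -32, 0, 0, 0, 0, -48, 0, 0, 0, 0, -64, 0, 0, 0, 0, -80, 0, 0, 0, 0, -96, 0, 0, 0, 0, -112, 0, 0, 0, 0, -128, 0, 0, 0, 0, -142, 0, 0, 0, 0, -150, 0, 0, 0, 0, -153, 0, 0, 0]'

```text
clock: 13.07
position: [0.5325, -0.2177, 0.0222]
ee_rot: [0.0, 0.689, 0.724, -0.0]
contact_force: [1.5, 1.4, 0.3]
width: 0.0
gripper_force: 0.1
```

>>> apply_moves --deltas '[0, 5, 0, 0, 0, 0, 20, 0, 0, 0, 0, 45, 0, -20, 0, 0, 80, 0, -55, 0, 0, 115, 0, -90, 0, 0, 115, 0, -90, 0, 0, 115, 0, -90, 0]'

```text
clock: 13.65
position: [0.5271, -0.0972, 0.1151]
ee_rot: [0.002, 0.687, 0.727, 0.001]
contact_force: [-0.0, -0.0, 0.1]
width: -0.0003
gripper_force: 0.0
```

```bash
python3 -c "
from h import *
stoppers();go(.433,.110,.11,98)"
```

```text
top 0.41 [340. 321.] [0.4452 0.0651] (array([0.44593338, 0.06425718]), np.int32(516))
side 0.57 [376. 162.] [ 0.5755 -0.2314] (array([ 0.57306899, -0.22706282]), np.int32(80))
side 0.54 [418. 265.] [0.4392 0.0696] (array([0.43898703, 0.06727489]), np.int32(154))
t 13.85 pos [ 0.5255 -0.101   0.1108] yaw 92.9 delta [215.4 -81.6   1. ] turn -5.1 F [ 0.3 -0.2 -0.7] q [-0.32  0.33  1.79 -0.    1.02 -0.37]
```

>>> apply_moves --deltas '[0, 215, -81, 0, -5, 0, 215, -81, 0, -5, 0, 215, -81, 0, -5, 0, 215, -81, 0, -5, 0, 215, -81, 0, -5, 0, 215, -81, 0, -5, 0, 215, -81, 0, -5, 0, 215, -81, 0, -5, 0, 215, -81, 0, -5]'

```text
clock: 14.6
position: [0.4351, 0.1087, 0.1114]
ee_rot: [-0.0, 0.657, 0.754, -0.001]
contact_force: [0.8, -1.4, 0.4]
width: 0.0002
gripper_force: 0.0
```

```bash
python3 -c "
from h import *
stoppers();go(.433,.110,.0225,98)"
```

```text
top 0.66 [481. 277.] [ 0.5297 -0.2378] (array([ 0.53487557, -0.23886514]), np.int32(91))
top 0.5 [477. 257.] [ 0.5723 -0.2332] (array([ 0.5747275 , -0.23060092]), np.int32(89))
side 0.67 [417. 266.] [0.4413 0.0726] (array([0.43895809, 0.06991433]), np.int32(106))
side 0.59 [395. 162.] [ 0.5342 -0.2396] (array([ 0.53354144, -0.23481709]), np.int32(78))
side 0.57 [376. 162.] [ 0.576  -0.2296] (array([ 0.57309034, -0.2270331 ]), np.int32(74))
t 14.8 pos [0.4353 0.1086 0.1119] yaw 97.8 delta [ 1.7 -2.  89.4] turn -0.2 F [ 0.1  0.4 -0.7] q [ 0.09  0.22  1.97 -0.    0.96 -0.05]
```

A and B are in the tray. Now C.

>>> apply_moves --deltas '[0, 4, -2, 35, 0, 0, 4, -2, 65, 0, 0, 4, -2, 80, 0, 0, 4, -2, 86, 0, 0, 4, -2, 89, 0, 0, 4, -2, 89, 0, 0, 4, -2, 89, 0]'

```text
clock: 15.38
position: [0.4331, 0.1133, 0.024]
ee_rot: [0.001, 0.657, 0.754, 0.001]
contact_force: [-1.1, 0.3, 0.2]
width: 0.0003
gripper_force: 0.0
```

```bash
python3 -c "
from h import *
stoppers();go(.480,-.224,.0225)"
```

```text
top 0.51 [477. 255.] [ 0.5751 -0.2338] (array([ 0.57484426, -0.23072954]), np.int32(89))
top 0.5 [480. 275.] [ 0.533  -0.2353] (array([ 0.53495088, -0.23877366]), np.int32(92))
top 0.34 [482. 272.] [ 0.5396 -0.2405] (array([ 0.53495088, -0.23877366]), np.int32(92))
side 0.6 [395. 162.] [ 0.5343 -0.24  ] (array([ 0.53351517, -0.23419536]), np.int32(71))
side 0.49 [376. 162.] [ 0.5745 -0.2297] (array([ 0.57280004, -0.22683016]), np.int32(70))
t 15.58 pos [0.4328 0.1135 0.0241] yaw 97.9 delta [-3.408e+02  3.000e-01  1.700e+00] turn 0 F [-0.5  0.1  0.8] q [ 0.1   0.34  2.09 -0.    0.71 -0.04]
```

>>> apply_moves --deltas '[0, -8, 0, 1, 0, 0, -16, 0, 1, 0, 0, -24, 0, 1, 0, 0, -32, 0, 1, 0, 0, -42, 0, 1, 0, 0, -54, 0, 1, 0, 0, -68, 0, 1, 0, 0, -82, 0, 1, 0, 0, -96, 0, 1, 0, 0, -108, 0, 1, 0, 0, -116, 0, 1, 0, 0, -120, 0, 1, 0]'

```text
clock: 16.58
position: [0.4488, -0.0069, 0.0222]
ee_rot: [0.0, 0.657, 0.754, -0.0]
contact_force: [-0.9, -0.3, 0.5]
width: 0.0
gripper_force: 0.0
```

>>> apply_moves --deltas '[0, -5, 0, 0, 0, 0, -12, 0, 0, 0, 0, -22, 0, 0, 0, 0, -34, 0, 0, 0, 0, -46, 0, 0, 0, 0, -58, 0, 0, 0, 0, -70, 0, 0, 0, 0, -82, 0, 0, 0, 0, -93, 0, 0, 0, 0, -102, 0, 0, 0, 0, -108, 0, 0, 0, 0, -110, 0, 0, 0]'

```text
clock: 17.58
position: [0.4641, -0.1155, 0.0222]
ee_rot: [0.0, 0.657, 0.754, 0.0]
contact_force: [0.7, 0.1, -0.1]
width: 0.0001
gripper_force: 0.0
```

```bash
python3 -c "
from h import *
stoppers();go(.480,-.224,.0225)
im=get_image('side')
cv2.imwrite('pics/s6.png',cv2.resize(im['frame'][120:300,240:480,::-1],None,fx=3,fy=3,interpolation=cv2.INTER_CUBIC))"
```

```text
top 0.5 [476. 259.] [ 0.5677 -0.2307] (array([ 0.57473268, -0.23074457]), np.int32(88))
top 0.47 [482. 273.] [ 0.5368 -0.24  ] (array([ 0.53486911, -0.23873595]), np.int32(88))
side 0.56 [396. 161.] [ 0.5312 -0.2462] (array([ 0.52237768, -0.23770582]), np.int32(226))
side 0.49 [376. 163.] [ 0.575  -0.2266] (array([ 0.57293376, -0.22706498]), np.int32(79))
t 17.78 pos [ 0.4634 -0.114   0.0222] yaw 97.9 delta [-111.3    1.3   -0.4] turn 0 F [-0.7  0.2  0.8] q [-0.39  0.38  2.02  0.    0.74 -0.53]
```

View pics/s6.png

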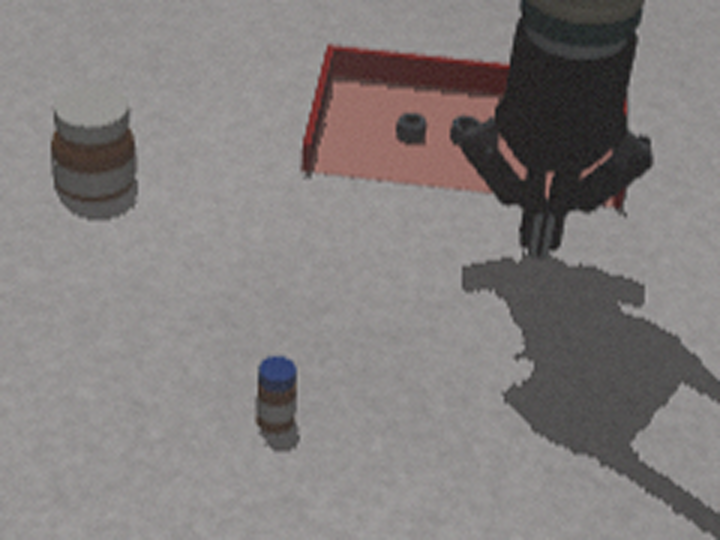

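A and B lie in the tray at crop (410,128) and (465,130). C is hidden directly ahead of the fingertips at (540,240). Finishing the push.

>>> apply_moves --deltas '[0, -5, 0, 0, 0, 0, -12, 0, 0, 0, 0, -22, 0, 0, 0, 0, -34, 0, 0, 0, 0, -46, 0, 0, 0, 0, -58, 0, 0, 0, 0, -70, 0, 0, 0, 0, -82, 0, 0, 0, 0, -93, 0, 0, 0, 0, -102, 0, 0, 0, 0, -108, 0, 0, 0, 0, -110, 0, 0, 0]'

```text
clock: 18.83
position: [0.4792, -0.2245, 0.0222]
ee_rot: [0.0, 0.657, 0.754, -0.0]
contact_force: [-0.2, 0.3, 0.1]
width: -0.0003
gripper_force: 0.1
```

>>> apply_moves --deltas '[0, 5, 0, 0, 0, 0, 20, 0, 0, 0, 0, 45, 0, -20, 0, 0, 80, 0, -55, 0, 0, 115, 0, -90, 0, 0, 150, 0, -130, 0, 0, 180, 0, -150, 0, 0, 210, 0, -150, 0, 0, 210, 0, -150, 0, 0, 210, 0, -150, 0, 0, 210, 0, -150, 0]'

```text
clock: 19.75
position: [0.4489, -0.0142, 0.1719]
ee_rot: [-0.0, 0.655, 0.755, -0.0]
contact_force: [-0.2, -0.3, 0.2]
width: 0.0002
gripper_force: 0.0
```

```bash
python3 -c "
from h import *
stoppers();print(get_state()['position'])
im=get_image('side')
cv2.imwrite('pics/s7.png',cv2.resize(im['frame'][120:300,240:480,::-1],None,fx=3,fy=3,interpolation=cv2.INTER_CUBIC))
for q in('vial','rack','jar'):
  r=place_of(q,im)[0]; print(q,toW(im,r['point'],0))"
```

```text
top 0.54 [475. 256.] [ 0.5737 -0.2279] (array([ 0.57473268, -0.23074457]), np.int32(88))
top 0.46 [480. 275.] [ 0.5327 -0.2359] (array([ 0.53486911, -0.23873595]), np.int32(88))
top 0.44 [486. 298.] [ 0.4844 -0.2459] (array([ 0.4756106 , -0.23979135]), np.int32(172))
side 0.57 [378. 160.] [ 0.5722 -0.2385] (array([ 0.57323651, -0.22698969]), np.int32(74))
side 0.39 [418. 164.] [ 0.4819 -0.2494] (array([ 0.46514997, -0.26351973]), np.int32(100))
side 0.38 [395. 162.] [ 0.5346 -0.2415] (array([ 0.53353318, -0.23476756]), np.int32(78))
[ 0.44959317 -0.01614067  0.1712428 ]
vial [0.59821884 0.09180072 0.        ]
rack [0.5288542  0.40433776 0.        ]
jar [ 0.77860695 -0.10624014  0.        ]
```

View pics/s7.png

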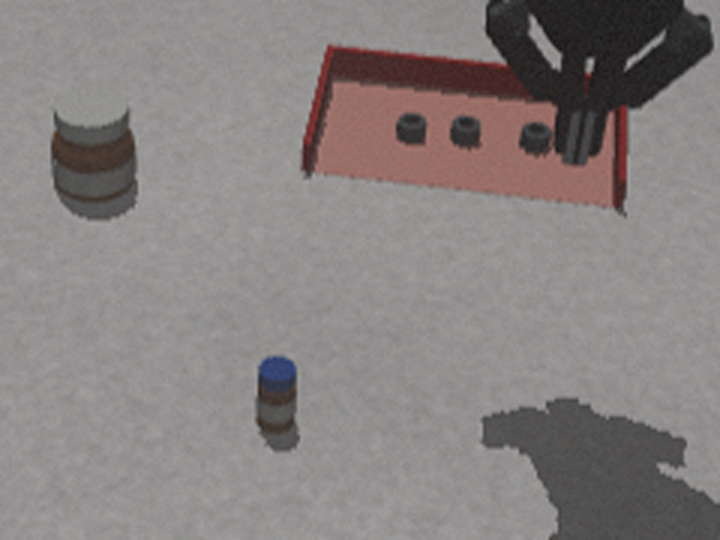

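All three stoppers stand inside the tray at crop (410,128), (465,130) and (537,138). The vial, rack and jar are where they were, and the arm is clear.

```bash
python3 -c "
from rig import *
print(sign_off())"
```

```text
the job is handed in; nothing more can be done
None
```

I swept all three stoppers wholly inside the red tray with the closed fingertips, left the vial, rack and jar where they were, and handed the job in at about 20 s; no verdict came back.

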